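# Centre the vial on the balance pan and tare

### The arm

A 7-joint arm with a two-finger parallel gripper is mounted at the origin on a cart in front of the work surface, level with it; the furniture and walls round the work are solid. World frame = base frame: x ahead of the robot, y to its left, z up, the work surface at z = 0. Lengths are in m, angles in rad, forces in N, time in s.
With the tool pointing down it reaches from about 0.4 to 0.85 m from the base axis. Payload 10.4 kg.
Tool frame: the origin (TCP) lies midway between the tips of the shut fingers; the grasp point (between the pads) lies 19 mm behind it (manip.hold_point_z is the distance from the TCP to the grasp point, in m); z points along the fingers, y is the line along which they close (so a half turn about z gives the same grasp; the last joint's range is limited). The gripper opens to 85 mm and grips with 20 to 120 N. Pads are 22 mm wide; open, the fingers measure 114 mm over their backs; the gripper's body (76 mm by 85 mm) begins 54 mm behind the grasp point. The pads swing forward as they close: fully open they stand 13 mm farther back than shut.
Start: joints at [1.319, 0.332, -0.065, 1.46, 0.022, 1.35, -0.088], TCP at [0.142, -0.609, 0.231] pointing down, gripper open.
Joint ranges: [-2.6, 2.6], [-0.5, 2.12], [-1.47, 1.34], [0.16, 2.42], [-1.27, 4.41], [0.06, 2.06], [-2.6, 2.6]. Speed limits (rad/s): [2.22, 2.22, 2.79, 2.79, 3.14, 3.14, 3.14].

### API

Orientations are given as a unit quaternion [x, y, z, w].
In Python, from workcell import manip, eyes, job gives the robot as it stands.
- The arm moves only by the shell command python3 -m crank 'ROWS' [FORCE]. ROWS is JSON, a list that holds one entry, the list of rows, each a list of 7 numbers: the finger opening in cm, from 0 to 8.54, then the shift along the world's x, y, z in cm, then the turn, a rotation vector about the world's x, y, z in degrees. In form: [[[hand, x, y, z, ax, ay, az], ...]]. A call has 1 to 20 rows; each row shifts and turns the commanded pose from where the row before left it; what a row does not reach is not made up. A row lasts 1/8 s, in which the tool goes at most 62.5 mm and 10.7 degrees, less where a joint would pass 70% of its speed; a pose out of reach is approached as far as the arm can. A call with a gripper value outside its range is refused whole. The fingers move at their own pace and stop on an object; FORCE is the grip in N (left out, the last holds). Time passes only in rows, so rows that do not move let the fingers close. It gives the time, the measured TCP pose, the force, the opening and the grip force at its end, in the units of the state.
- manip.get_obs(): the state, without advancing time (a new reading comes with each control period).
- eyes.camera(name): name is "scene" or "top" or "wrist"; returns (picture, depth): 384x512x3 uint8, red, green, blue; 384x512 float32, m along the optical axis (not along the pixel's ray), 0 where there is no reading.
- eyes.camera_params(name): a dict with "fx", "fy", "cx", "cy" (pixels), "world_from_camera" (4x4, takes a point from camera to world coordinates); the wrist camera has in their place "hand_eye" (4x4, takes a point from camera to tool coordinates, whose origin is the TCP and whose axes are the flange's). Camera axes: x right, y down, z forward; pixel columns grow to the right and rows downward; lengths in m; the calibration is good to about 2 mm. The wrist camera is an equidistant fisheye: a pixel r from the principal point sees the ray r / f radians off the axis. A picture is of the moment at which its call begins: read the wrist's pose just before it. camera_params takes no time and is no camera call.
- job.hand_in(): hands the job in; it is judged then, once.
The state is a dict: "clock": time; "joint_pos": joint angles; "joint_velocities": joint speeds; "tau": joint torques, N m; "position": TCP position; "ee_rot": TCP orientation; "ft_force": force on the tool from outside, world axes, zero at the start; "torque": the same for the moment, N m; "grip_width": opening from 0.0 (shut) to 1.0 (fully open); "grasp_force": force on a finger pad.
Only numpy, scipy, OpenCV 4.12 (cv2) and the standard library are available. Lean on these libraries where they do the work, as an engineer would, in place of code of your own. Each camera call takes 0.05 s, during which the arm holds its last target. There are 200 camera calls.

### The job

The sample vial stands off to one side of the small round pan of the balance. With light taps or pushes of the fingertips, low on the vial, nudge it along the pan until it stands upright wholly inside the engraved ring in the middle; do not grip, lift or tip it, knock it off or disturb the other things. Once it stands there untouched, press the round key on the balance's front all the way down and let it go again.

Things in the scene. Friction and masses are not known exactly. Their poses are not given: they have to be found in the camera images.
- vial: screw-capped sample vial standing on the pan: upright cylinder 32 mm across and 72 mm high (body and cap equally wide, vertical side), 55 g give or take a third, so it topples easily when pushed high; origin at the centre of its underside, z up its axis
- pan_centre (a point): centre of the pan's top face. The pan is a flat steel disc 76 mm across and 4 mm thick, its top 40 mm above the worktop, fixed to the balance; a dark engraved ring 44 mm across lies round this point, leaving 6 mm round a vial that stands exactly in the middle
- balance: low white bench balance fixed to the worktop, 200 (x) x 140 (y) x 28 mm high; origin at the centre of its underside, its -x side is the front with the display and the key; the pan's centre is 35 mm to +x of the origin and its underside is 8 mm above the housing
- tare_key (a joint): travel of the round tare key on the balance's front, pressed straight down: 0 = up, 0.005 m = all the way down; it springs back, about 1 N to start and 3.5 N at the bottom
- tare_key_top (a point): centre of the key's top face; key 26 mm across, standing 10 mm above the housing, its top 38 mm above the worktop when up, at x -74 mm, y -44 mm in the balance's frame
- spare_vial_a: spare vial standing on the worktop left of the balance; vial, 32 mm across, 72 mm high; origin at the centre of its underside; leave it alone
- spare_vial_b: another spare vial standing on the worktop left of the balance; vial, 32 mm across, 72 mm high; origin at the centre of its underside; leave it alone
- moisture_dish: round aluminium lidded dish, 60 mm across, 34 mm high, on the worktop right of the balance; origin at the centre of its underside; leave it alone
- tweezers: steel tweezers, 122 x 14 x 9 mm, lying on the worktop right of the balance; origin at the centre of its underside; leave it alone
- seed_dish: clear round dish of grains, 90 mm across, 16 mm high, on the worktop well behind the balance; origin at the centre of its underside; leave it alone
- timer: flat white timer, 70 x 64 x 18 mm, on the worktop to the left; origin at the centre of its underside; leave it alone
Not all that is in view belongs to the job. What is shaped like the vial but brown or yellow is not meant.

How it is judged:
On the way, in this order (a step that is already met when the one before it is completed fails the run):
1. the vial stands upright, still and untouched inside the engraved ring (axis within 6 mm of the pan's centre), the key up (horizontal distance between vial and pan_centre below 0.006 m and angle between vial's own z axis and vertical below 0.05 rad and linear speed of vial below 0.01 m/s and contact force between the fingers and vial below 0.05 N and value of joint tare_key below 0.001 m), for 0.3 s.
2. the key is pressed all the way down (value of joint tare_key above 0.004 m), for 0.05 s.
At the end, for the whole second after the job is handed in: the vial stands upright (within 0.05 rad), at rest and untouched on the pan with its axis within 6 mm of the pan's centre, and the key is up again (all of step 1 and z of vial in the frame of balance between 0.037 and 0.043 m).
It fails at once if the vial is tipped (more than 0.3 rad) (angle between vial's own z axis and vertical above 0.3 rad).
It fails at once if the vial is lifted (10 mm) or knocked off the pan (z of vial in the frame of balance above 0.05 m or z of vial in the frame of balance below 0.03 m).
It fails at once if the vial is gripped or struck hard (more than 4 N from the fingers) (contact force between the fingers and vial above 4 N).
It fails at once if the key is pressed while the vial is outside the ring (horizontal distance between vial and pan_centre above 0.006 m and value of joint tare_key above 0.003 m).
It fails at once if one of the other things is disturbed (moved more than 15 mm) (distance of any of spare_vial_a, spare_vial_b, moisture_dish, tweezers, seed_dish, timer from where it was at the start of the episode above 0.015 m).
It also fails if it takes over 48 s, if anything falls off the work surface, if the arm or the gripper's body presses on something with over 40 N, if the wrist force passes 120 N, or if a joint passes its speed limit or range.

## Working session

There is one attempt and no reset: what is moved stays moved. The work goes in short steps, Python scripts to look and compute and a shell command to move; the robot and the scene stay as the last step left them, time stands still between calls to the robot, and variables do not carry over. Pictures are saved under pics/ and viewed, at most 10 in all, crops included, and the job is handed in when it is done.

```bash
mkdir -p pics; ls; cat > h.py <<'E'
import numpy as np, cv2
from workcell import manip, eyes, job
def snap(n,f):
    im,d=eyes.camera(n); cv2.imwrite('pics/'+f+'.png',im[:,:,::-1]); np.save('pics/'+f+'.npy',d); return im,d
def w(n,u,v,d):
    p=eyes.camera_params(n); T=np.array(p['world_from_camera'])
    return (T@[(u-p['cx'])/p['fx']*d,(v-p['cy'])/p['fy']*d,d,1])[:3]
def onz(n,u,v,z):
    T=np.array(eyes.camera_params(n)['world_from_camera']); a=T[:3,3]; b=w(n,u,v,1.)-a
    return a+b*(z-a[2])/b[2]
def px(n,P):
    p=eyes.camera_params(n); q=np.linalg.inv(np.array(p['world_from_camera']))@[*P,1]
    return p['fx']*q[0]/q[2]+p['cx'],p['fy']*q[1]/q[2]+p['cy']
E
python3 - <<'E'
from h import *
for n in('scene','top'):
    im,d=snap(n,n+'0'); print(n,np.round(eyes.camera_params(n)['world_from_camera'],3).tolist(),eyes.camera_params(n)['fx'])
a=np.hstack([cv2.imread('pics/top0.png'),cv2.imread('pics/scene0.png')])
cv2.imwrite('pics/both.png',cv2.resize(a,(800,300)))
s=manip.get_obs();print(s['clock'],s['position'],s['ee_rot'],s['grip_width'])
E
```

```text
pics
scene [[-0.732, -0.43, 0.529, -0.137], [-0.681, 0.454, -0.574, 0.884], [0.007, -0.78, -0.626, 0.901], [0.0, 0.0, 0.0, 1.0]] 493.67104422483453
top [[-0.066, -0.972, 0.227, 0.396], [-0.998, 0.064, -0.013, 0.12], [-0.002, -0.227, -0.974, 0.916], [0.0, 0.0, 0.0, 1.0]] 396.672090892572
0.1 [ 0.14169524 -0.60837489  0.23060098] [ 9.93459990e-01  1.14178915e-01 -9.83960225e-05 -6.43252629e-04] 1.0002833476225026
```

View pics/top0.png

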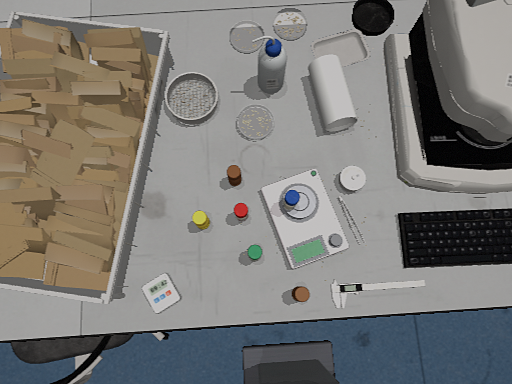

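View pics/scene0.png

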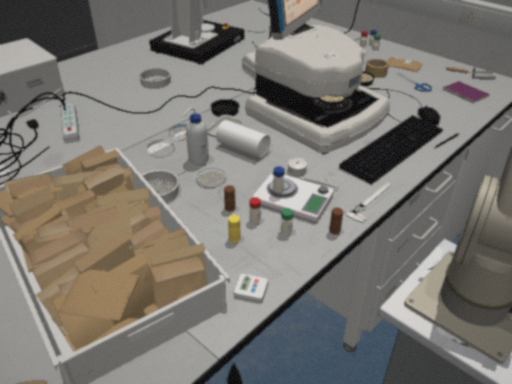

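Candidates in the top view are the blue-capped vial on the pan (292,198), the red (241,210) and green (255,252) spares, the brown ones (234,175) and (301,294), and the yellow one (200,219). By the description it is the blue one on the pan. I'll check it in a close crop.

```bash
python3 - <<'E'
from h import *
a=cv2.imread('pics/top0.png')[160:275,225:375]; a=cv2.resize(a,None,fx=5,fy=5,interpolation=cv2.INTER_CUBIC)
cv2.imwrite('pics/c1.png',a)
E
```

```text
(no output)
```

View pics/c1.png

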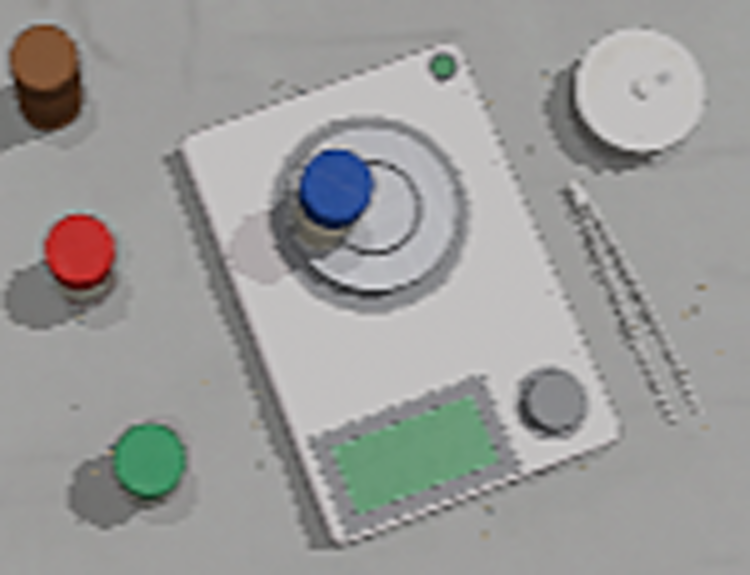

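The crop shows the blue-capped vial on the pan, left of the ring, with its cap centre at (337,187). The ring centre is at about (373,207) and the key at (553,401). I'll compute world positions.

```bash
python3 - <<'E'
from h import *
im=cv2.imread('pics/top0.png'); d=np.load('pics/top0.npy')
c=lambda x,y:((x+.5)/5-.5+225,(y+.5)/5-.5+160)
P=[onz('top',*c(*q),.028) for q in((182,142),(460,45),(620,435),(342,545))]
O=np.mean(P,0); ang=np.degrees(np.arctan2(*((P[0]+P[1]-P[2]-P[3])[:2][::-1])))
print('bal',O,ang,np.linalg.norm(P[0]-P[1]),np.linalg.norm(P[1]-P[2]))
t=np.radians(ang);R=np.array([[np.cos(t),-np.sin(t)],[np.sin(t),np.cos(t)]])
print('pan from bal',O[:2]+R@[.035,0],'ring',onz('top',*c(373,207),.04),'key',O[:2]+R@[-.074,-.044],onz('top',*c(553,401),.038))
print('cap',onz('top',*c(337,187),.112))
# blue cap via depth
def blue(n,d):
    im=cv2.imread(f'pics/{n}0.png').astype(int); m=(im[:,:,0]>im[:,:,2]+60)&(d>0)
    v,u=np.nonzero(m); p=np.array([w(n,a,b,d[b,a]) for a,b in zip(u,v)])
    return p
for n in('top','scene'):
    p=blue(n,np.load(f'pics/{n}0.npy')); p=p[(abs(p[:,:2]-O[:2])<.12).all(1)]
    q=p[p[:,2]>.108]; print(n,len(q),q.mean(0),(q.min(0)+q.max(0))/2, np.ptp(q,axis=0))
for k,q in dict(red=(80,250),green=(150,460)).items(): print(k,onz('top',*c(*q),.072))
print('dish',onz('top',*c(640,92),.034))
E
```

```text
bal [ 0.54518873 -0.00802646  0.028     ] 16.434555071379513 0.1382255451983828 0.1928058980127629
pan from bal [0.57875875 0.00187574] ring [0.58045506 0.00235853 0.04      ] key [ 0.48666058 -0.07116486] [ 0.48798173 -0.0693157   0.038     ]
cap [0.57481415 0.02615354 0.112     ]
top 159 [0.57547033 0.0264475  0.11291745] [0.5756556  0.02602176 0.11311477] [0.02847982 0.02905213 0.00859012]
scene 35 [0.5715826  0.02965565 0.11106152] [0.57086668 0.03078741 0.11156624] [0.02180155 0.02770802 0.00677548]
red [0.56313169 0.13514769 0.072     ]
green [0.47082845 0.11094513 0.072     ]
dish [ 0.6276547  -0.12635766  0.034     ]
```

```bash
python3 -m crank '[[[2,3.04,4.77,0,0,0,6.3],[2,3.04,4.77,0,0,0,6.3],[2,3.04,4.77,0,0,0,6.3],[2,3.04,4.77,0,0,0,6.3],[2,3.04,4.77,0,0,0,6.3],[2,3.04,4.77,0,0,0,6.3],[2,3.04,4.77,0,0,0,6.3],[2,3.04,4.77,0,0,0,6.3],[2,3.04,4.77,0,0,0,6.3],[2,3.04,4.77,0,0,0,6.3],[2,3.04,4.77,0,0,0,6.3],[2,3.04,4.77,0,0,0,6.3],[2,3.04,4.77,0,0,0,6.3],[2,3.04,4.77,0,0,0,6.3],[2,0,0,0,0,0,0],[2,0,0,0,0,0,0]]]'
```

```text
clock: 2.1
position: [0.5671, 0.0586, 0.2308]
ee_rot: [0.634, 0.773, -0.0, -0.0]
ft_force: [-0.8, 0.3, 0.1]
grip_width: 0.233
grasp_force: 0.0
```

```bash
cat >> h.py <<'E'
def yaw():
    from scipy.spatial.transform import Rotation as R
    s=manip.get_obs(); r=R.from_quat(s['ee_rot']).as_matrix()
    print('t',s['clock'],'p',np.round(s['position'],4),'xyaw',np.degrees(np.arctan2(r[1,0],r[0,0])).round(1),'z',np.round(r[:,2],3),'w',s['grip_width'],'F',np.round(s['ft_force'],2))
E
python3 -c "
from h import *
yaw()"
```

```text
t 2.1 p [0.5671 0.0586 0.2308] xyaw 101.3 z [-0.001 -0.    -1.   ] w 0.2326870980431372 F [-0.79  0.31  0.11]
```

```bash
python3 - <<'E'
from h import *
snap('wrist','w1'); print({k:np.round(v,3).tolist() for k,v in eyes.camera_params('wrist').items()})
E
```

```text
{'fx': 297.319, 'fy': 297.319, 'cx': 258.059, 'cy': 193.546, 'hand_eye': [[-0.0, -0.95, -0.313, 0.08], [1.0, -0.0, -0.001, -0.001], [0.0, -0.313, 0.95, -0.143], [0.0, 0.0, 0.0, 1.0]]}
```

View pics/w1.png

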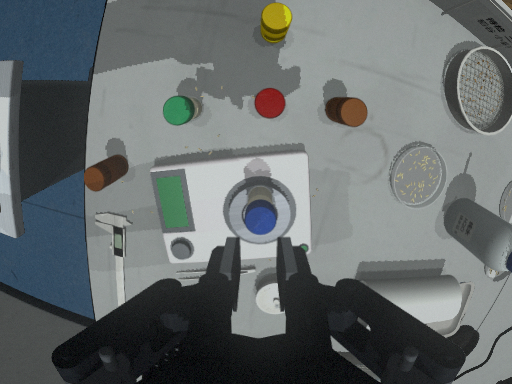

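The wrist view shows the blue vial (260,215) left of the ring centre. The two fingertips line up with it, and the space where I will descend is free.

```bash
python3 -m crank '[[[2,0,0,-3.4,0,0,0],[2,0,0,-3.4,0,0,0],[2,0,0,-3.4,0,0,0],[2,0,0,-3.4,0,0,0],[2,0.1,0,-2.7,0,0,0],[2,0,0,-1.4,0,0,0],[2,0,0,-0.5,0,0,0],[2,0,0,0,0,0,0],[2,0,0,0,0,0,0]]]'; python3 - <<'E'
from h import *
yaw(); im,_=snap('scene','s2')
a=cv2.resize(im[150:245,220:350,::-1],None,fx=6,fy=6,interpolation=cv2.INTER_CUBIC); cv2.imwrite('pics/c2.png',a)
E
```

```text
clock: 3.28
position: [0.569, 0.0591, 0.0503]
ee_rot: [0.634, 0.773, 0.0, 0.001]
ft_force: [-1.1, -0.9, 0.1]
grip_width: 0.239
grasp_force: 0.0
t 3.275 p [0.569  0.0591 0.0503] xyaw 101.3 z [ 0.002 -0.    -1.   ] w 0.2386809539742161 F [-1.06 -0.92  0.07]
```

View pics/c2.png

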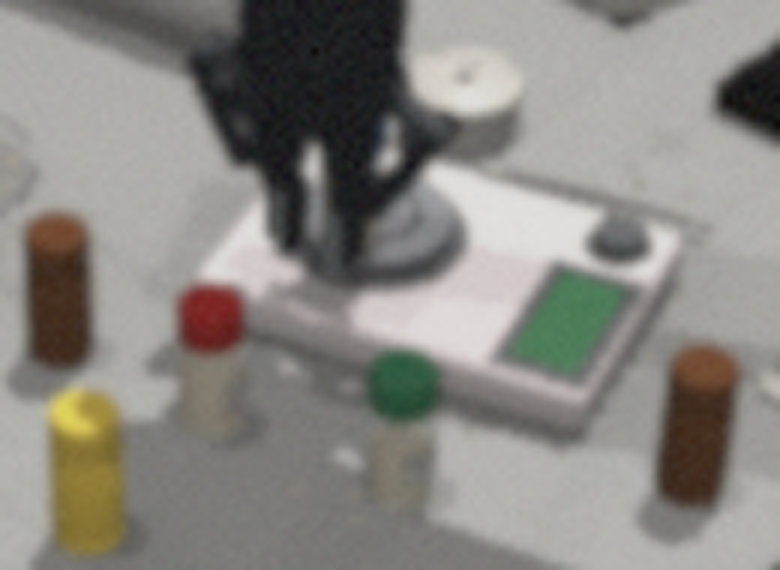

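The scene crop shows the fingertips beside the vial, low behind it on the pan edge at about (320,240), with the way clear. I'll push slowly and stop short.

```bash
python3 -m crank '[[[2,0.03,-0.15,-0.1,0,0,0],[2,0.03,-0.15,-0.1,0,0,0],[2,0.03,-0.15,0,0,0,0],[2,0.03,-0.15,0,0,0,0],[2,0.03,-0.15,0,0,0,0],[2,0.03,-0.15,0,0,0,0],[2,0.03,-0.15,0,0,0,0],[2,0.03,-0.15,0,0,0,0],[2,0.03,-0.15,0,0,0,0],[2,0.03,-0.15,0,0,0,0],[2,0.03,-0.15,0,0,0,0],[2,0.02,-0.15,0,0,0,0],[2,0.02,-0.15,0,0,0,0],[2,0.02,-0.15,0,0,0,0],[2,0.02,-0.15,0,0,0,0],[2,0.02,-0.15,0,0,0,0],[2,0.02,-0.15,0,0,0,0],[2,0,0,0,0,0,0]]]'; python3 - <<'E'
from h import *
yaw(); im,_=snap('wrist','w2'); t,_=snap('top','t2')
a=cv2.resize(im[130:290,190:340,::-1],(400,427),interpolation=cv2.INTER_CUBIC); b=cv2.resize(t[180:230,275:322,::-1],(400,427),interpolation=cv2.INTER_CUBIC); cv2.imwrite('pics/c3.png',np.hstack([a,b]))
E
```

```text
clock: 5.58
position: [0.5729, 0.0334, 0.0473]
ee_rot: [0.634, 0.773, -0.0, 0.0]
ft_force: [-0.7, 1.2, 1.4]
grip_width: 0.23
grasp_force: 0.1
t 5.575 p [0.5729 0.0334 0.0473] xyaw 101.3 z [ 0. -0. -1.] w 0.2303171355855398 F [-0.65  1.21  1.38]
```

View pics/c3.png

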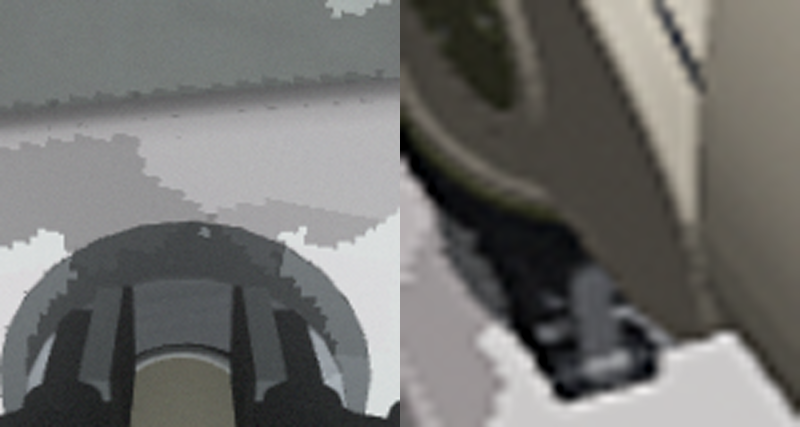

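The left half (wrist) shows the vial standing upright between the two fingertips, its base edge nearest the camera at about (182,348) in the crop and the pan's rim at about (190,222). In the right half (top view) the arm hides the vial. I'll compute the positions from the wrist pixels.

```bash
cat >> h.py <<'E'
def wr(u,v,z):
    from scipy.spatial.transform import Rotation as R
    s=manip.get_obs(); p=eyes.camera_params('wrist'); H=np.array(p['hand_eye'])
    x,y=u-p['cx'],v-p['cy']; r=np.hypot(x,y); t=r/p['fx']
    ray=np.array([np.sin(t)*x/r,np.sin(t)*y/r,np.cos(t)])
    Q=R.from_quat(s['ee_rot']).as_matrix(); o=Q@H[:3,3]+s['position']; b=Q@H[:3,:3]@ray
    return o+b*(z-o[2])/b[2]
E
python3 - <<'E'
from h import *
f=lambda x,y:(190+(x+.5)*150/400-.5,130+(y+.5)*160/427-.5)
u=np.array([.2,-.98])
b=wr(*f(182,348),.04);e=wr(*f(190,222),.04)
print('base edge',b,'centre',b[:2]+.016*u,'pan edge',e,'pan c',e[:2]+.038*u)
l=wr(*f(8,350),.04);r=wr(*f(368,350),.04);print(l,r,np.linalg.norm(l-r))
A=np.array([wr(*f(*q),.04)[:2] for q in((8,345),(30,300),(100,245),(190,222),(280,240),(340,293),(368,345))])
from scipy.optimize import least_squares
print(least_squares(lambda c:np.hypot(*(A-c).T)-.038,[.58,0]).x)
E
```

```text
base edge [0.5737164 0.0229932 0.04     ] centre [0.5769164 0.0073132] pan edge [0.56946599 0.05269203 0.04      ] pan c [0.57706599 0.01545203]
[0.5357381  0.01410684 0.04      ] [0.61493988 0.02981747 0.04      ] 0.08074493973065607
[0.57651171 0.01623429]
```

```bash
python3 -m crank '[[[2,-0.1,0.5,0,0,0,0],[2,-0.4,2,0,0,0,0],[2,0,1,3,0,0,0],[2,0,0.5,4,0,0,0],[2,0,0,4,0,0,0],[2,0,0,2,0,0,0],[2,0,0,0,0,0,0],[2,0,0,0,0,0,0]]]'; python3 - <<'E'
from h import *
yaw(); im,_=snap('wrist','w3')
a=cv2.resize(im[160:270,180:330,::-1],None,fx=5,fy=5,interpolation=cv2.INTER_CUBIC); cv2.imwrite('pics/c4.png',a)
E
```

```text
clock: 6.68
position: [0.5671, 0.0736, 0.1758]
ee_rot: [0.634, 0.773, -0.001, -0.001]
ft_force: [0.1, -0.1, -1.2]
grip_width: 0.237
grasp_force: 0.0
t 6.675 p [0.5671 0.0736 0.1758] xyaw 101.3 z [-0.002 -0.    -1.   ] w 0.23661785424222087 F [ 0.14 -0.09 -1.17]
```

View pics/c4.png

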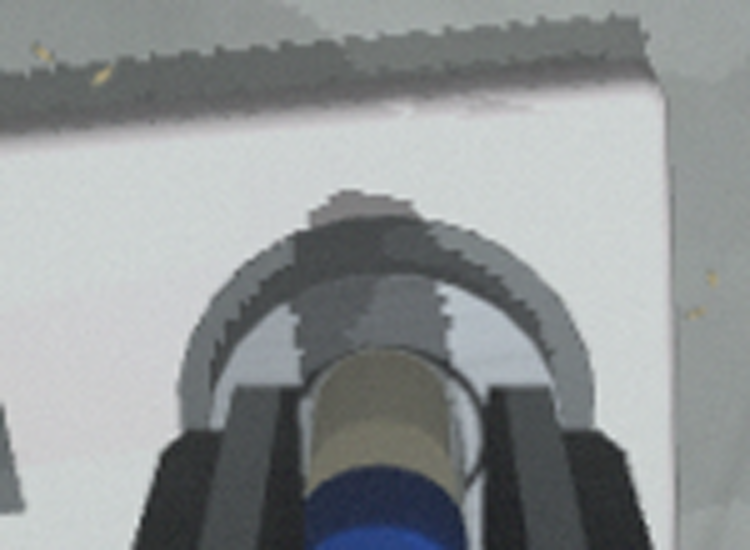

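The crop shows the vial upright, its near base edge at (378,350) practically on the ring's near edge (390,345). The vial axis is at column 381 and the ring centre at about 393. It needs some 6 mm more along the push and 2 to 3 mm towards +x. I'll compute it.

```bash
python3 - <<'E'
from h import *
from scipy.optimize import least_squares
f=lambda x,y:(180+(x+.5)/5-.5,160+(y+.5)/5-.5)
def fit(Q,r):
    A=np.array([wr(*f(*q),.04)[:2] for q in Q]); s=least_squares(lambda c:np.hypot(*(A-c).T)-r,[.58,0]); return s.x.round(4),(s.fun*1e3).round(1)
print('pan',fit([(385,273),(225,370),(252,325),(290,292),(450,285),(500,310),(545,360)],.038))
print('ring',fit([(390,344),(302,390),(335,358),(450,363),(475,390),(487,430),(480,470)],.022))
print('vial',fit([(378,350),(330,373),(345,360),(420,360),(440,378)],.016), wr(*f(378,350),.04))
E
```

```text
pan (array([0.5782, 0.0026]), array([-0. , -0.9,  0. ,  0.9, -0.3, -0.1, -0.1]))
ring (array([0.5784, 0.0024]), array([ 0.3, -0.9, -0.2,  0.3, -0.1, -0.5, -0.4]))
vial (array([0.5767, 0.0067]), array([ 0.4, -0.5,  0.1,  0.1, -0.4])) [0.57264711 0.02262105 0.04      ]
```

```bash
python3 -m crank '[[[2,0.1,-0.4,-4,0,0,0],[2,0.1,-0.5,-4,0,0,0],[2,0.1,-0.6,-3,0,0,0],[2,0.1,0,-1.5,0,0,0],[2,0,0,-0.3,0,0,0],[2,0.08,-0.4,0,0,0,0],[2,0.08,-0.4,0,0,0,0],[2,0.08,-0.4,0,0,0,0],[2,0.08,-0.4,0,0,0,0],[2,0.03,-0.2,0,0,0,0],[2,0.02,-0.15,0,0,0,0],[2,0,-0.1,0,0,0,0],[2,0,-0.1,0,0,0,0],[2,0,-0.1,0,0,0,0],[2,0.01,-0.1,0,0,0,0],[2,0.01,-0.1,0,0,0,0],[2,0.02,-0.1,0,0,0,0],[2,0.02,-0.1,0,0,0,0],[2,0.02,-0.1,0,0,0,0],[2,0,0,0,0,0,0]]]'
```

```text
clock: 9.22
position: [0.5764, 0.0309, 0.0493]
ee_rot: [0.634, 0.773, 0.0, 0.0]
ft_force: [-0.7, 0.2, -0.9]
grip_width: 0.232
grasp_force: 0.1
```

```bash
python3 -c "
from h import *
yaw()"
```

```text
t 9.225 p [0.5764 0.0309 0.0493] xyaw 101.3 z [ 0. -0. -1.] w 0.23191089288265562 F [-0.7   0.22 -0.89]
```

```bash
python3 -m crank '[[[2,0,-0.1,0,0,0,0],[2,0,-0.1,0,0,0,0],[2,0,0,0,0,0,0],[2,0,0.2,0,0,0,0],[2,-0.1,0.8,0,0,0,0],[2,-0.4,2,0,0,0,0],[2,0,1,3,0,0,0],[2,0,0.5,4,0,0,0],[2,0,0,4,0,0,0],[2,0,0,2,0,0,0],[2,0,0,0,0,0,0],[2,0,0,0,0,0,0]]]'; python3 - <<'E'
from h import *
yaw(); im,_=snap('wrist','w4')
a=cv2.resize(im[160:270,180:330,::-1],None,fx=5,fy=5,interpolation=cv2.INTER_CUBIC); cv2.imwrite('pics/c5.png',a)
E
```

```text
clock: 10.72
position: [0.5706, 0.0741, 0.1778]
ee_rot: [0.634, 0.773, -0.001, -0.001]
ft_force: [-0.4, 0.8, 0.1]
grip_width: 0.237
grasp_force: 0.0
t 10.725 p [0.5706 0.0741 0.1778] xyaw 101.3 z [-0.002 -0.    -1.   ] w 0.23691942537048363 F [-0.4   0.81  0.08]
```

View pics/c5.png

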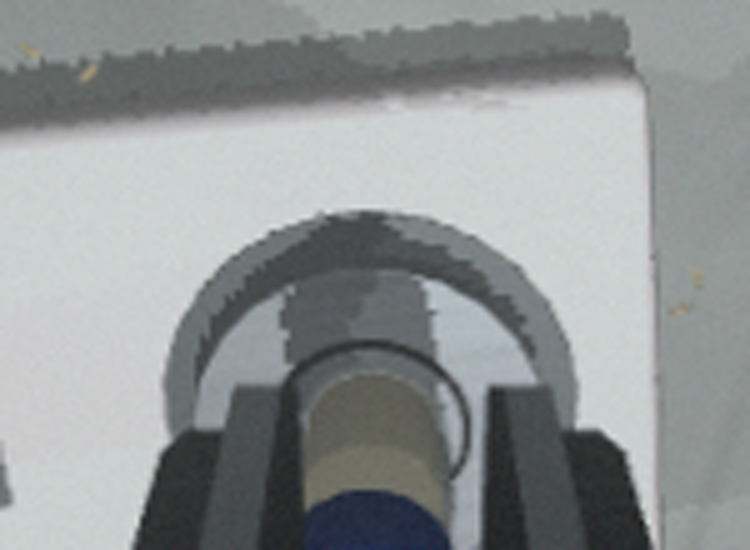

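The ring's near edge is at (375,341) and the vial base's near edge at (374,372). The vial is centred on column 374 against about 378 for the ring, so it looks inside. I'll compute it.

```bash
python3 - <<'E'
from h import *
from scipy.optimize import least_squares
f=lambda x,y:(180+(x+.5)/5-.5,160+(y+.5)/5-.5)
def fit(Q,r):
    A=np.array([wr(*f(*q),.04)[:2] for q in Q]); s=least_squares(lambda c:np.hypot(*(A-c).T)-r,[.58,0]); return s.x.round(4),(s.fun*1e3).round(1)
print('pan',fit([(370,268),(205,370),(235,325),(280,287),(435,280),(490,310),(530,355)],.038))
print('ring',fit([(370,341),(290,385),(320,354),(425,353),(455,382),(469,425),(455,470)],.022))
print('vial',fit([(374,373),(320,398),(340,382),(410,381),(432,400)],.016),wr(*f(374,373),.04))
print('key', onz('top',225+553/5-.4,160+401/5-.4,.038))
E
```

```text
pan (array([0.5787, 0.0027]), array([ 0. , -0.1, -0.3,  0.5, -0.2, -0.1,  0.1]))
ring (array([0.5784, 0.0022]), array([ 0.1, -1.6, -0.4,  0.7,  0.1, -0.6, -1.5]))
vial (array([0.58  , 0.0008]), array([ 0.3, -0.4,  0. ,  0.2, -0.4])) [0.57658555 0.01679407 0.04      ]
key [ 0.48798173 -0.0693157   0.038     ]
```

Three estimates of the pan centre agree at about (0.5785, 0.0025). The vial is at (0.580, 0.001), about 2.3 mm off, so I'll leave it. Next, shut the fingers and go above the key at about (0.487, -0.0705).

```bash
python3 -m crank '[[[0,0,0,2,0,0,0],[0,-2.1,-3.6,0,0,0,0],[0,-2.1,-3.6,0,0,0,0],[0,-2.1,-3.6,0,0,0,0],[0,-2.1,-3.6,0,0,0,0],[0,0,0,-4,0,0,0],[0,0,0,-4,0,0,0],[0,0,0,-3,0,0,0],[0,0,0,0,0,0,0],[0,0,0,0,0,0,0]]]'; python3 - <<'E'
from h import *
yaw(); snap('scene','s6'); im,_=snap('wrist','w5'); b=cv2.imread('pics/s6.png')[150:245,220:350]
cv2.imwrite('pics/c6.png',np.hstack([cv2.resize(im[130:300,190:340,::-1],(370,420),interpolation=2),cv2.resize(b,(420,420),interpolation=2)]))
E
```

```text
clock: 12.02
position: [0.4883, -0.0698, 0.0909]
ee_rot: [0.634, 0.773, 0.0, 0.001]
ft_force: [0.8, -0.1, 0.6]
grip_width: -0.0
grasp_force: 0.0
t 12.025 p [ 0.4883 -0.0698  0.0909] xyaw 101.3 z [ 0.002 -0.    -1.   ] w -0.00030212817315904735 F [ 0.84 -0.11  0.58]
```

View pics/c6.png

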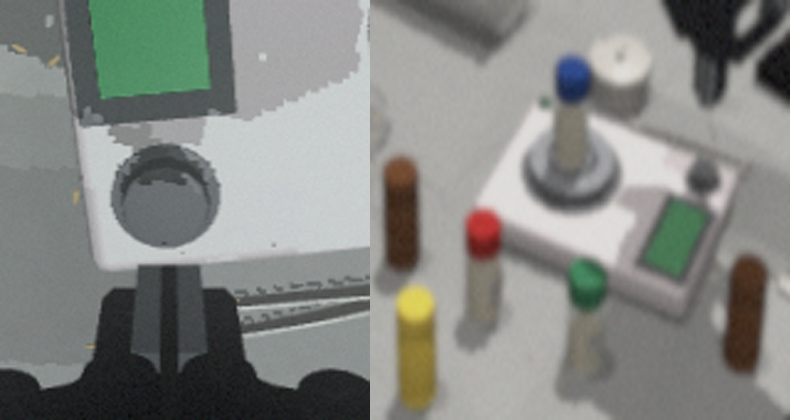

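The vial stands upright on the pan. In the wrist half the key top is centred at about (166,203) in the crop, with the shut fingers beyond it. I'll check its world position, descending in the meantime only after that.

```bash
python3 - <<'E'
from h import *
f=lambda x,y:(190+(x+.5)*150/370-.5,130+(y+.5)*170/420-.5)
for q in((166,205),(166,247),(120,205),(212,205)): print(wr(*f(*q),.038))
E
```

```text
[ 0.48648956 -0.06923056  0.038     ]
[ 0.48908585 -0.08234074  0.038     ]
[ 0.47347528 -0.07183769  0.038     ]
[ 0.49950862 -0.06666174  0.038     ]
```

```bash
python3 -m crank '[[[0,-0.1,0,-3,0,0,0],[0,0,0,-1.5,0,0,0],[0,0,0,-0.4,0,0,0],[0,0,0,-0.4,0,0,0],[0,0,0,-0.3,0,0,0],[0,0,0,-0.2,0,0,0],[0,0,0,0,0,0,0],[0,0,0,0,0,0,0]]]'
```

```text
clock: 13.12
position: [0.487, -0.0699, 0.0328]
ee_rot: [0.634, 0.773, -0.0, 0.001]
ft_force: [-5.9, 0.2, 18.0]
grip_width: 0.001
grasp_force: 8.9
```

The 18 N is well above the 3.5 N spring, so the key is bottomed out. Release and retreat.

```bash
python3 -m crank '[[[0,0,0,0.5,0,0,0],[0,0,0,1,0,0,0],[0,0,0,4,0,0,0],[0,0,0,4,0,0,0],[0,-1,-3,0,0,0,0],[0,-1,-3,0,0,0,0],[0,0,0,0,0,0,0],[0,0,0,0,0,0,0]]]'; python3 - <<'E'
from h import *
yaw(); t,_=snap('top','t7'); s,_=snap('scene','s7')
cv2.imwrite('pics/c7.png',np.hstack([cv2.resize(t[160:275,255:370,::-1],(400,400),interpolation=2),cv2.resize(s[150:245,220:350,::-1],(400,400),interpolation=2)]))
E
```

```text
clock: 14.12
position: [0.4665, -0.1293, 0.1266]
ee_rot: [0.634, 0.773, 0.0, 0.0]
ft_force: [0.9, 0.5, 0.2]
grip_width: -0.003
grasp_force: 0.0
t 14.125 p [ 0.4665 -0.1293  0.1266] xyaw 101.3 z [ 0.  0. -1.] w -0.002531875693129765 F [0.94 0.49 0.16]
```

View pics/c7.png

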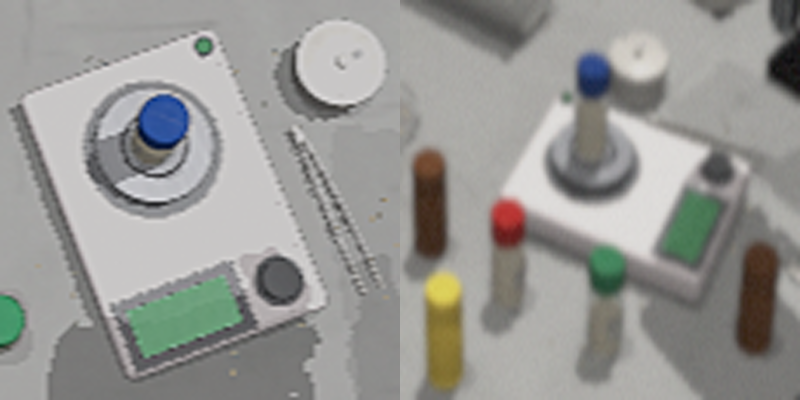

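The top view shows the vial upright with its base inside the ring around (153,147), the key up at (280,280) and the neighbours undisturbed. I'll do a numeric check and hand in.

```bash
python3 - <<'E'
from h import *
c=onz('top',255+163.5*115/400-.5,160+121.5*115/400-.5,.112); e=np.hypot(*(c[:2]-[.579,.0023])); print(c,e)
if e<.005: print(job.hand_in())
E
```

```text
[0.57897347 0.00591266 0.112     ] 0.003612761700640125
the job is handed in; nothing more can be done
None
```

The vial stands upright inside the engraved ring, about 2–4 mm off centre by the camera measurements (6 mm allowed). The key was pressed to the bottom and looks up again, nothing nearby appears moved, and the job is handed in at about 14 s of the 48 s; no verdict was returned.

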